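Test stroke along the sampling station's pressure-sensing edge

TASK

Test the sampling station's yellow pressure-sensing edge: with the gripper shut, touch down on it at the end beside the green disc and run the fingertips along the whole curve to the end beside the red disc in one unbroken stroke, then lift off there. Press only lightly, so that the edge gives a little all the way but never goes down to its stop. Grasp nothing, and leave the vials and everything else where they stand.

Things in the scene. Friction and masses are not known exactly. Their poses are not given: they have to be found in the camera images.
- station: white sampling station fixed on the bench, 102 x 250 x 18 mm (x, y, z); origin on the bench, 6 mm behind the centre of its underside, x away from the robot and y to the left at yaw 0. Along its front is the yellow edge, a level arc of 130 mm radius about the vertical line at station x = +90 mm, y = 0, bulging to -x, from -48 to +48 degrees (from -x, positive to +y). Three vials stand behind it
- edge (a joint): how far the yellow edge (a level curved tube 18 mm thick, top 33 mm above the bench when released) is pressed down, m: 0 released, 0.008 at its stop. It sinks evenly wherever pressed: about 1 N starts it, then 0.6 N per mm (about 3 N at 3 mm, 6 N at the stop), and springs back. Two 3 mm lips, 25 mm apart, flank it
- green_disc: flat green disc, 24 mm across, 3 mm high, on the station's deck (its underside, the origin, is 18 mm above the bench) just past one end of the yellow edge: the start end, left or right
- red_disc: flat red disc of the same size just past the other end of the yellow edge: the finish end
- edge_0 (a point): point on top of the released yellow edge at its +y end (+46 degrees), 33 mm above the bench; fixed to the station
- edge_1 (a point): point on top of the released yellow edge at +23 degrees, 33 mm above the bench; fixed to the station
- edge_2 (a point): point on top of the released yellow edge at its middle, 33 mm above the bench; fixed to the station
- edge_3 (a point): point on top of the released yellow edge at -23 degrees, 33 mm above the bench; fixed to the station
- edge_4 (a point): point on top of the released yellow edge at its -y end (-46 degrees), 33 mm above the bench; fixed to the station
- vial_a: vial with a black cap, 22 mm across, 51 mm tall, standing loose on the station's mat; origin at its underside; to be left standing where it is
- vial_b: vial with a white cap, 22 mm across, 51 mm tall, standing loose on the station's mat; origin at its underside; to be left standing where it is
- vial_c: vial with a blue cap, 22 mm across, 51 mm tall, standing loose on the station's mat; origin at its underside; to be left standing where it is
- lab_timer: white digital timer, 37 x 66 x 62 mm, loose on the bench; origin at its underside; a bystander
- beaker: glass beaker, 46 mm across, 55 mm tall, loose on the bench; origin at its underside; a bystander
- bottle: bottle with a blue cap, 56 mm across, 109 mm tall, loose on the bench; origin at its underside; a bystander
- tape_roll: roll of tape lying flat, 66 mm across, 20 mm high, loose on the bench; origin at its underside; a bystander
- marker: red and white marker pen lying flat, 133 mm long, 14 mm high, loose on the bench; origin at its underside; a bystander

How it is judged:
On the way, in this order (a step that is already met when the one before it is completed fails the run):
1. the fingertips press the yellow edge down a little at the end beside the green disc (value of joint edge above 0.0008 m and ((horizontal distance between green_disc and edge_0 below 0.06 m and horizontal distance between the grasp point and edge_0 below 0.016 m) or (horizontal distance between green_disc and edge_4 below 0.06 m and horizontal distance between the grasp point and edge_4 below 0.016 m)) and contact force between the fingers and edge above 0.3 N), for 0.02 s.
2. still pressed, a quarter of the way along (value of joint edge above 0.0008 m and ((horizontal distance between green_disc and edge_0 below 0.06 m and horizontal distance between the grasp point and edge_1 below 0.016 m) or (horizontal distance between green_disc and edge_4 below 0.06 m and horizontal distance between the grasp point and edge_3 below 0.016 m)) and contact force between the fingers and edge above 0.3 N), for 0.02 s.
3. still pressed, at the middle (value of joint edge above 0.0008 m and ((horizontal distance between green_disc and edge_0 below 0.06 m and horizontal distance between the grasp point and edge_2 below 0.016 m) or (horizontal distance between green_disc and edge_4 below 0.06 m and horizontal distance between the grasp point and edge_2 below 0.016 m)) and contact force between the fingers and edge above 0.3 N), for 0.02 s.
4. still pressed, three quarters of the way along (value of joint edge above 0.0008 m and ((horizontal distance between green_disc and edge_0 below 0.06 m and horizontal distance between the grasp point and edge_3 below 0.016 m) or (horizontal distance between green_disc and edge_4 below 0.06 m and horizontal distance between the grasp point and edge_1 below 0.016 m)) and contact force between the fingers and edge above 0.3 N), for 0.02 s.
5. still pressed, at the end beside the red disc (value of joint edge above 0.0008 m and ((horizontal distance between green_disc and edge_0 below 0.06 m and horizontal distance between the grasp point and edge_4 below 0.016 m) or (horizontal distance between green_disc and edge_4 below 0.06 m and horizontal distance between the grasp point and edge_0 below 0.016 m)) and contact force between the fingers and edge above 0.3 N), for 0.02 s.
6. lifted off at the red end (value of joint edge below 0.0004 m and horizontal distance between the grasp point and red_disc below 0.05 m), for 0.05 s.
At the end, for the whole second after the job is handed in: Edge stroked from green to red end, pressed 0.8 mm or more with the TCP within 16 mm (in plan) of each of its five points in turn, let go with the TCP within 50 mm of the red disc; at the end edge up within 0.5 mm, vials upright within 8 mm of their starts, bystanders within 15 mm (value of joint edge below 0.0005 m and distance of each of vial_a, vial_b, vial_c from where it was at the start of the episode below 0.008 m and angle between each of vial_a, vial_b, vial_c's own z axis and vertical below 0.2 rad and linear speed of each of vial_a, vial_b, vial_c below 0.02 m/s and distance of each of lab_timer, beaker, bottle, tape_roll, marker from where it was at the start of the episode below 0.015 m); the robot touches nothing.
It fails at once if the stroke is broken: away from its two ends the edge is let up while the fingertips are still just above it (or the touch-down is made there) (value of joint edge below 0.0003 m and ((horizontal distance between the grasp point and edge_1 below 0.027 m and z of the grasp point in the frame of edge_1 below 0.027 m) or (horizontal distance between the grasp point and edge_2 below 0.027 m and z of the grasp point in the frame of edge_2 below 0.027 m) or (horizontal distance between the grasp point and edge_3 below 0.027 m and z of the grasp point in the frame of edge_3 below 0.027 m))).
It fails at once if the edge is pressed down to its stop (8 mm) (value of joint edge above 0.0074 m).
It fails at once if a vial is lifted, pushed more than 8 mm or tipped (distance of any of vial_a, vial_b, vial_c from where it was at the start of the episode above 0.008 m or angle between any of vial_a, vial_b, vial_c's own z axis and vertical above 0.35 rad).
It fails at once if a bystander is moved more than 15 mm (distance of any of lab_timer, beaker, bottle, tape_roll, marker from where it was at the start of the episode above 0.015 m).
It also fails if it takes over 48 s, if anything falls off the work surface, if the arm or the gripper's body presses on something with over 40 N, if the wrist force passes 120 N, or if a joint passes its speed limit or range.

ROBOT

A 6-joint arm with a two-finger parallel gripper is mounted at the origin on a cart in front of the work surface, level with it; the furniture and walls round the work are solid. World frame = base frame: x ahead of the robot, y to its left, z up, the work surface at z = 0. Lengths are in m, angles in rad, forces in N, time in s.
With the tool pointing down it reaches from about 0.425 to 0.95 m from the base axis. Payload 3.5 kg.
Tool frame: the origin (TCP) lies between the finger pads, 19 mm behind the fingertips; this is the grasp point; z points along the fingers, y is the line along which they close (so a half turn about z gives the same grasp; the last joint's range is limited). The gripper opens to 85 mm and grips with 20 to 120 N. Pads are 22 mm wide; open, the fingers measure 114 mm over their backs; the gripper's body (76 mm by 85 mm) begins 54 mm behind the grasp point. The pads swing forward as they close: fully open they stand 13 mm farther back than shut.
Start: joints at [0.995, 0.286, 1.577, -0, 1.279, -0.15], TCP at [0.279, 0.615, 0.25] pointing down, gripper open.
Joint ranges: [-2.77, 2.77], [-0.9, 2.22], [0.21, 2.48], [-1.53, 4.67], [0.24, 2.81], [-2.84, 2.84]. Speed limits (rad/s): [2.79, 2.79, 3.14, 3.14, 3.14, 3.14].

INTERFACE

Orientations are given as a unit quaternion [x, y, z, w].
In Python, from plant import get_state, cams, ctrl gives the robot as it stands. The module is installed in compiled form; this text tells all that it offers.
- The arm moves only by the tool jog_arm, never from a script. Its argument "deltas" is text: rows parted by semicolons, each of 6 numbers parted by spaces: the shift along the world's x, y, z normalised to -1 to 1, where 1 is 0.02 m, then the turn, a rotation vector about the world's x, y, z normalised to -1 to 1, where 1 is 0.1 rad. In form: x y z ax ay az; .... A call has 1 to 20 rows; each row shifts and turns the commanded pose from where the row before left it; what a row does not reach is not made up. A row lasts 1/8 s, in which the tool goes at most 62.5 mm and 10.7 degrees, less where a joint would pass 70% of its speed; a pose out of reach is approached as far as the arm can. A call with a number of a shift or a turn outside -1 to 1 is refused whole. A call with a gripper value outside its range is refused whole. "gripper" is the opening, from 0 (shut) to 1 (fully open), set as the call begins (left out, the last holds). The fingers move at their own pace and stop on an object; "squeeze" is the grip in N (left out, the last holds). Time passes only in rows, so rows that do not move let the fingers close. It gives the time, the measured TCP pose, the force, the opening and the grip force at its end, in the units of the state.
- get_state(): the state, without advancing time (a new reading comes with each control period).
- cams.read_camera(name): name is "side" or "top"; returns a dict with "color" (480x640x3 uint8, blue, green, red), "vfov" (degrees; the focal length in pixels is half the picture's height over the tangent of half this angle, whatever the lens; pixels are square), "cx", "cy" (the principal point, pixels), "distortion" ([k1, k2, p1, p2, k3] as OpenCV has them; the pictures are not rectified), "rvec" (rotation vector, rad) and "tvec" (3), from world to camera coordinates, as OpenCV has them. Camera axes: x right, y down, z forward; pixel columns grow to the right and rows downward; lengths in m; the calibration is good to about 2 mm. A picture is of the moment at which its call begins. There is no depth.
- ctrl.sign_off(): hands the job in; it is judged then, once.
The state is a dict: "time": time; "qpos": joint angles; "dq": joint speeds; "joint_efforts": joint torques, N m; "eef_pos": TCP position; "tcp_rot": TCP orientation; "contact_force": force on the tool from outside, world axes, zero at the start; "wrist_torque": the same for the moment, N m; "opening": opening from 0.0 (shut) to 1.0 (fully open); "finger_force": force on a finger pad.
Only numpy, scipy, OpenCV 4.12 (cv2) and the standard library are available. Lean on these libraries where they do the work, as an engineer would, in place of code of your own. Each camera call takes 0.05 s, during which the arm holds its last target. There are 200 camera calls.

## Working session

There is one attempt and no reset: what is moved stays moved. The work goes in short steps, Python scripts to look and compute and a tool call to move; the robot and the scene stay as the last step left them, time stands still between calls to the robot, and variables do not carry over. Pictures are saved under pics/ and viewed, at most 10 in all, crops included, and the job is handed in when it is done.

Besides the shell and the picture viewer there is one more tool, called after "Call:" in YAML: its name, and indented under it one key for each argument. jog_arm: Moves the arm, as the interface text tells. Its arguments: {"type":"object","properties":{"deltas":{"type":"string"},"gripper":{"type":"number"},"squeeze":{"type":"number"}},"required":["deltas"]}

```bash
mkdir -p pics
cat > h.py <<'E'
import numpy as np, cv2, pickle
def K(c):
    f=240/np.tan(np.radians(c['vfov'])/2); return np.array([[f,0,c['cx']],[0,f,c['cy']],[0,0,1.]])
def ray(c,px,z):
    p=cv2.undistortPoints(np.array(px,float).reshape(-1,1,2),K(c),np.array(c['distortion'],float)).reshape(-1,2)
    R=cv2.Rodrigues(np.array(c['rvec'],float))[0];t=np.array(c['tvec'],float).ravel()
    o=-R.T@t; d=np.c_[p,np.ones(len(p))]@R
    return o+d*((z-o[2])/d[:,2])[:,None]
def proj(c,P):
    return cv2.projectPoints(np.array(P,float),np.array(c['rvec'],float),np.array(c['tvec'],float),K(c),np.array(c['distortion'],float))[0].reshape(-1,2)
E
python3 - <<'E'
from plant import get_state,cams
import cv2,pickle
d={n:cams.read_camera(n) for n in('top','side')}
pickle.dump(d,open('c.pkl','wb'))
for n in d: cv2.imwrite(f'pics/{n}0.png',d[n]['color'])
s=get_state();print(s)
E
```

```text
{'time': 0.1, 'qpos': array([ 9.95001701e-01,  2.87120882e-01,  1.57804906e+00, -1.90233596e-06,
        1.27862905e+00, -1.49990231e-01]), 'dq': array([-1.91477126e-03, -2.66794041e-03, -5.62937416e-04,  4.65308381e-05,
       -1.46588272e-04, -2.10432585e-04]), 'joint_efforts': array([ 2.25456592e-04, -4.07294691e+01, -2.93698525e+01, -1.87351798e-04,
        3.39615988e-03, -1.15470189e-05]), 'eef_pos': array([0.27846583, 0.61426015, 0.24874627]), 'tcp_rot': array([ 2.11297060e-01,  9.77421268e-01, -1.03164729e-03, -3.90751446e-04]), 'contact_force': array([-0.47525879, -0.15620901, -0.91487501]), 'wrist_torque': array([ 0.01135999,  0.04474251, -0.00327686]), 'finger_force': 0.0, 'opening': 0.9998343023087327}
```

View pics/top0.png

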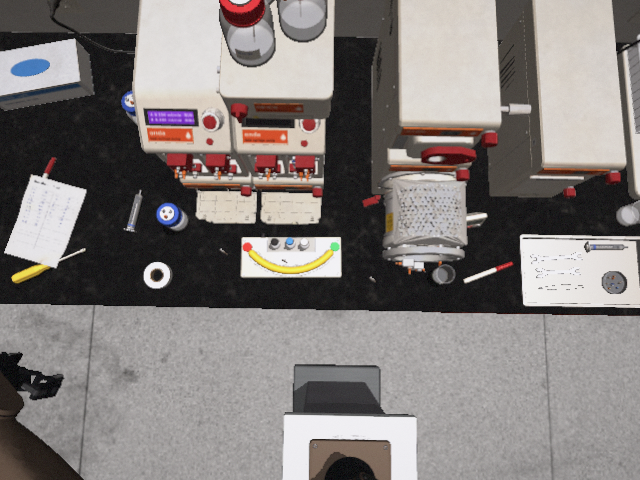

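View pics/side0.png

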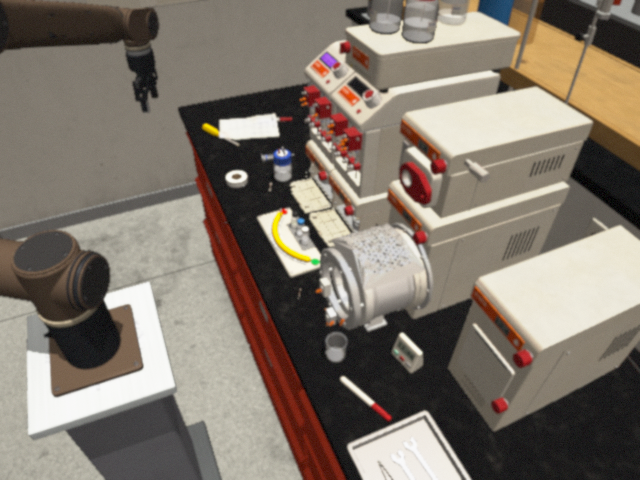

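The top view shows the station: green disc at about (335,247), which is the right/-y end, and red disc at about (247,247), left/+y. The yellow arc dips to about (290,270), with the vials just above it. In the side view a drum stands near the green end.

```bash
cat > m.py <<'E'
import pickle,sys;from h import *
from scipy.optimize import least_squares
d=pickle.load(open('c.pkl','rb'))
roi={'top':(235,230,350,285),'side':(255,200,330,280)}
for n in d:
    c=d[n];x0,y0,x1,y1=roi[n];hsv=cv2.cvtColor(c['color'],cv2.COLOR_BGR2HSV)[y0:y1,x0:x1].astype(int);H,S,V=hsv[...,0],hsv[...,1],hsv[...,2]
    def pts(m): 
        m=m.astype(np.uint8);k,l,st,_=cv2.connectedComponentsWithStats(m);i=1+np.argmax(st[1:,4]);v,u=np.nonzero(l==i);return np.c_[u+x0,v+y0].astype(float)
    Y=pts((H>20)&(H<35)&(S>120)&(V>80));G=pts((H>45)&(H<80)&(S>120)&(V>60));R=pts(((H<8)|(H>172))&(S>120)&(V>60))
    g=ray(c,[G.mean(0)],.021)[0];r=ray(c,[R.mean(0)],.021)[0]
    W=ray(c,Y,.024 if n=='top' else .026)[:,:2]
    f=lambda p:np.hypot(*(W-p).T)-.13
    s=least_squares(f,[W[:,0].max()+.05,W[:,1].mean()],loss='soft_l1',f_scale=.005);C=s.x
    a=np.arctan2(C[1]*0+(W[:,1]-C[1]),-(W[:,0]-C[0]))
    print(n,len(Y),len(G),len(R),'g',g,'r',r,'C',C,'rms',np.std(f(C)),'ang',np.degrees([a.min(),a.max()]),'yaw',np.degrees(np.arctan2(-(r-g)[0],(r-g)[1])),np.hypot(*(r-g)[:2]))
    q=(g+r)/2; print(' dist mid->C',C-q[:2])
c=d['top']; P=ray(c,[[241,237],[340,237],[341,277],[241,278]],.018);print(P)
print('vial tops',ray(c,[[274,243],[289,243],[304,243]],.051))
# drum/beaker/pump outline
print(ray(c,[[385,230],[390,262],[443,275],[157,275]],.05)); print(ray(c,[[385,200],[365,201],[325,185],[322,215]],.1))
im=c['color'][170:310,200:420];cv2.imwrite('pics/crop1.png',cv2.resize(im,None,fx=3.5,fy=3.5,interpolation=cv2.INTER_CUBIC))
E
python3 m.py
```

```text
top 626 54 60 g [0.55449182 0.04446466 0.021     ] r [0.55000914 0.26223595 0.021     ] C [0.62331429 0.15498253] rms 0.0047442906607320125 ang [-53.27851755  49.97311391] yaw 1.1792291080160588 0.21781741965534251
 dist mid->C [0.07106381 0.00163223]
side 386 29 21 g [0.55550898 0.04317086 0.021     ] r [0.55516231 0.26552677 0.021     ] C [0.62395819 0.15316314] rms 0.005036137574058437 ang [-53.11408731  51.09624363] yaw 0.08932855388448194 0.22235617706766755
 dist mid->C [ 0.06862254 -0.00118568]
[[0.57437385 0.27805943 0.018     ]
 [0.57912503 0.03063535 0.018     ]
 [0.47932739 0.02696184 0.018     ]
 [0.47209083 0.27347559 0.018     ]]
vial tops [[0.55613196 0.19169989 0.051     ]
 [0.55683035 0.15538234 0.051     ]
 [0.55752842 0.1190707  0.051     ]]
[[ 0.59341464 -0.07724157  0.05      ]
 [ 0.51543683 -0.0890631   0.05      ]
 [ 0.4865428  -0.21610878  0.05      ]
 [ 0.47328226  0.47016029  0.05      ]]
[[ 0.65607625 -0.07023026  0.1       ]
 [ 0.65276267 -0.023305    0.1       ]
 [ 0.6896269   0.07116571  0.1       ]
 [ 0.61733526  0.07693981  0.1       ]]
```

View pics/crop1.png

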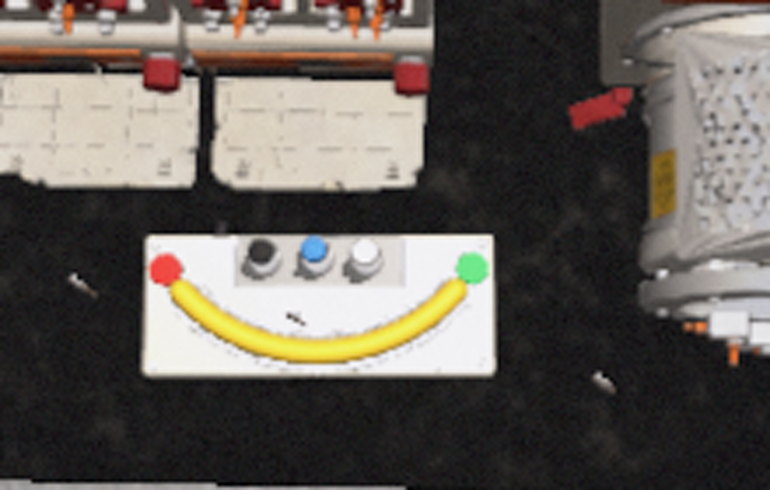

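Call:
jog_arm:
  deltas: "0.45 -1 0 0 0 0;0.45 -1 0 0 0 0;0.45 -1 0 0 0 0;0.45 -1 0 0 0 0;0.45 -1 0 0 0 0;0.45 -1 0 0 0 0;0.45 -1 0 0 0 0;0.45 -1 0 0 0 0;0.45 -1 0 0 0 0;0.45 -1 0 0 0 0;0.45 -1 0 0 0 0;0.45 -1 0 0 0 0;0.45 -1 0 0 0 0;0.45 -1 0 0 0 0;0.45 -1 0 0 0 0;0.45 -1 0 0 0 0;0.45 -1 0 0 0 0;0.45 -1 0 0 0 0;0 0 0 0 0 0;0 0 0 0 0 0"
  gripper: 0

```text
time: 2.6
eef_pos: [0.4406, 0.2547, 0.25]
tcp_rot: [0.211, 0.977, 0.0, -0.0]
contact_force: [0.2, 1.0, -0.3]
opening: 0.003
finger_force: 0.0
```

```bash
cat > path.py <<'E'
import numpy as np
C=np.array([.623,.1535]);n=26
a=np.radians(np.linspace(-46,46,n+1)-1)
P=C+.13*np.c_[-np.cos(a),np.sin(a)]
print(P[[0,6,13,20,26]].round(4)); print((np.diff(P,axis=0)/.02).round(2).tolist())
E
python3 path.py
```

```text
[[0.5343 0.0584]
 [0.5059 0.097 ]
 [0.493  0.1512]
 [0.504  0.2059]
 [0.5311 0.2454]]
[[-0.28, 0.28], [-0.27, 0.3], [-0.25, 0.32], [-0.23, 0.33], [-0.21, 0.34], [-0.19, 0.36], [-0.16, 0.37], [-0.14, 0.38], [-0.12, 0.38], [-0.09, 0.39], [-0.07, 0.4], [-0.04, 0.4], [-0.02, 0.4], [0.01, 0.4], [0.03, 0.4], [0.05, 0.4], [0.08, 0.39], [0.1, 0.39], [0.13, 0.38], [0.15, 0.37], [0.17, 0.36], [0.2, 0.35], [0.22, 0.34], [0.24, 0.32], [0.26, 0.31], [0.27, 0.29]]
```

Call:
jog_arm:
  deltas: "0.47 -0.98 0 0 0 0;0.47 -0.98 0 0 0 0;0.47 -0.98 0 0 0 0;0.47 -0.98 0 0 0 0;0.47 -0.98 0 0 0 0;0.47 -0.98 0 0 0 0;0.47 -0.98 0 0 0 0;0.47 -0.98 0 0 0 0;0.47 -0.98 0 0 0 0;0.47 -0.98 0 0 0 0;0 0 -1 0 0 0;0 0 -1 0 0 0;0 0 -1 0 0 0;0 0 -1 0 0 0;0 0 -1 0 0 0;0 0 -1 0 0 0;0 0 -1 0 0 0;0 0 -1 0 0 0;0 0 0 0 0 0;0 0 0 0 0 0"

```text
time: 5.1
eef_pos: [0.5354, 0.0585, 0.0907]
tcp_rot: [0.211, 0.977, 0.0, 0.001]
contact_force: [0.2, -0.0, 0.2]
opening: -0.001
finger_force: 0.0
```

Run:
```python
from plant import get_state,cams
import cv2,numpy as np
s=get_state();print(s['eef_pos'],s['contact_force'])
a=cams.read_camera('top')['color'][190:300,225:365];b=cams.read_camera('side')['color'][170:310,230:360]
cv2.imwrite('pics/p2.png',np.hstack([cv2.resize(a,(420,330),interpolation=2),cv2.resize(b,(330,330),interpolation=2)]))
```

```text
[0.53544638 0.05853164 0.09073844] [ 0.15028348 -0.04116553  0.15246811]
```

View pics/p2.png

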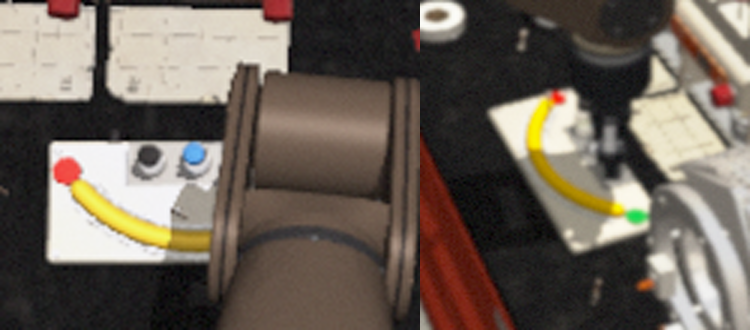

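The gripper is over the green end and clear of the vials. Next is a gentle touch-down.

Call:
jog_arm:
  deltas: "-0.05 0 -0.6 0 0 0;0 0 -0.6 0 0 0;0 0 -0.4 0 0 0;0 0 -0.2 0 0 0;0 0 -0.1 0 0 0;0 0 -0.1 0 0 0;0 0 0 0 0 0;0 0 0 0 0 0"

```text
time: 6.2
eef_pos: [0.5338, 0.0587, 0.0503]
tcp_rot: [0.211, 0.977, -0.0, 0.0]
contact_force: [-1.8, 0.2, 1.7]
opening: 0.003
finger_force: 0.9
```

Call:
jog_arm:
  deltas: "0 0 -0.05 0 0 0;0 0 -0.05 0 0 0;0 0 0 0 0 0;0 0 0 0 0 0"

```text
time: 6.7
eef_pos: [0.5339, 0.0587, 0.0482]
tcp_rot: [0.211, 0.977, 0.0, 0.0]
contact_force: [-1.4, -0.2, 3.4]
opening: -0.003
finger_force: 1.5
```

Force agrees with about 3.8 mm of depth. I'll stroke the first third and then check.

Call:
jog_arm:
  deltas: "-0.28 0.28 0 0 0 0;-0.27 0.3 0 0 0 0;-0.25 0.32 0 0 0 0;-0.23 0.33 0 0 0 0;-0.21 0.34 0 0 0 0;-0.19 0.36 0 0 0 0;-0.16 0.37 0 0 0 0;-0.14 0.38 0 0 0 0"

```text
time: 7.7
eef_pos: [0.4988, 0.1128, 0.0479]
tcp_rot: [0.211, 0.977, -0.0, -0.0]
contact_force: [0.6, -2.5, 3.1]
opening: -0.003
finger_force: 1.6
```

Call:
jog_arm:
  deltas: "-0.12 0.38 0 0 0 0;-0.09 0.39 0 0 0 0;-0.07 0.4 0 0 0 0;-0.04 0.4 0 0 0 0;-0.02 0.4 0 0 0 0;0.01 0.4 0 0 0 0;0.03 0.4 0 0 0 0;0.05 0.4 0 0 0 0;0.08 0.39 0 0 0 0;0.1 0.39 0 0 0 0"

```text
time: 8.95
eef_pos: [0.4977, 0.1919, 0.0479]
tcp_rot: [0.211, 0.977, -0.0, -0.0]
contact_force: [-1.5, -2.5, 3.7]
opening: -0.001
finger_force: 1.6
```

Call:
jog_arm:
  deltas: "0.13 0.38 0 0 0 0;0.15 0.37 0 0 0 0;0.17 0.36 0 0 0 0;0.2 0.35 0 0 0 0;0.22 0.34 0 0 0 0;0.24 0.32 0 0 0 0;0.26 0.31 0 0 0 0;0.27 0.29 0 0 0 0;0 0 0 0 0 0;0 0 0 0 0 0"

```text
time: 10.2
eef_pos: [0.5314, 0.2465, 0.0485]
tcp_rot: [0.212, 0.977, 0.001, 0.001]
contact_force: [0.8, 1.6, 3.4]
opening: 0.0
finger_force: 1.4
```

Call:
jog_arm:
  deltas: "0 0 0.3 0 0 0;0 0 0.6 0 0 0;0 0 1 0 0 0;0 0 1 0 0 0;0 0 1 0 0 0;0 0 1 0 0 0;0 0 1 0 0 0;0 0 1 0 0 0;0 0 0 0 0 0;0 0 0 0 0 0;0 0 0 0 0 0;0 0 0 0 0 0"

```text
time: 11.7
eef_pos: [0.5301, 0.2456, 0.185]
tcp_rot: [0.211, 0.977, -0.0, -0.001]
contact_force: [-0.7, 0.2, -0.5]
opening: -0.001
finger_force: 0.0
```

Run:
```python
from plant import get_state,cams,ctrl
import cv2
s=get_state();print(s['eef_pos'],s['contact_force'])
cv2.imwrite('pics/p3.png',cams.read_camera('side')['color'])
```

```text
[0.53011656 0.24560174 0.18499844] [-0.70430802  0.23401176 -0.45465184]
```

View pics/p3.png

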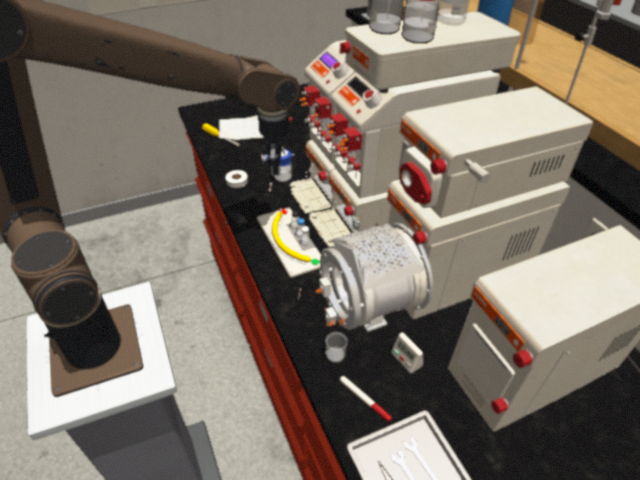

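The arm is clear. The vials at about (300,232) and the bystanders are where they were.

```bash
python3 -c "
from plant import ctrl
print(ctrl.sign_off())"
```

```text
the job is handed in; nothing more can be done
None
```

I stroked the yellow edge from the green end to the red end in one unbroken pass at about 3 to 4 mm deep (3–4 N), lifted off at the red end with nothing visibly moved, and handed the job in; the sign-off gave no verdict.

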